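# Lid the washed coffee canisters

### The job

The three stainless coffee canisters are washed and dry: put each of the three knobbed wooden lids on the canister it fits, set down gently rather than dropped, so that it sits flat and fully home with its plug in the mouth. Leave the canisters standing where they are, and do not disturb the plain coaster, the dripper, the grinder or the pour-over stand.

Things in the scene. Friction and masses are not known exactly. Their poses are not given: they have to be found in the camera images.
- jar_s_mouth (a point): The smallest of three open, straight-sided round stainless canisters, 60 mm across outside, 70 mm tall, wall 4 mm (mouth 52 mm across), 350 g or so, standing loose on the shelf. The point is the centre of the mouth, level with the rim; z is up.
- lid_s_knob (a point): The smallest of three dark wooden lids, for the 60 mm canister: disc 68 mm across, 8 mm thick; under it a cork plug 8 mm deep, tapering 40 to 32 mm (6 mm play all round in the mouth); on top a round white porcelain knob 26 mm across, 28 mm tall. Lies plug down. Point: centre of the knob, 14 mm above the disc's top, 30 mm above the plug's foot; seated (disc on rim) 22 mm above the rim. z is up.
- jar_m_mouth (a point): The middle of three open, straight-sided round stainless canisters, 80 mm across outside, 80 mm tall, wall 4 mm (mouth 72 mm across), 500 g or so, standing loose on the shelf. The point is the centre of the mouth, level with the rim; z is up.
- lid_m_knob (a point): The middle of three dark wooden lids, for the 80 mm canister: disc 88 mm across, 8 mm thick; under it a cork plug 8 mm deep, tapering 60 to 52 mm (6 mm play all round in the mouth); on top a round white porcelain knob 26 mm across, 28 mm tall. Lies plug down. Point: centre of the knob, 14 mm above the disc's top, 30 mm above the plug's foot; seated (disc on rim) 22 mm above the rim. z is up.
- jar_l_mouth (a point): The largest of three open, straight-sided round stainless canisters, 100 mm across outside, 90 mm tall, wall 4 mm (mouth 92 mm across), 700 g or so, standing loose on the shelf. The point is the centre of the mouth, level with the rim; z is up.
- lid_l_knob (a point): The largest of three dark wooden lids, for the 100 mm canister: disc 108 mm across, 8 mm thick; under it a cork plug 8 mm deep, tapering 80 to 72 mm (6 mm play all round in the mouth); on top a round white porcelain knob 26 mm across, 28 mm tall. Lies plug down. Point: centre of the knob, 14 mm above the disc's top, 30 mm above the plug's foot; seated (disc on rim) 22 mm above the rim. z is up.
- coaster: Flat dark wooden coaster, a plain disc 94 mm across and 10 mm thick with no knob; it is not a lid. Origin at the centre of its underside.
- dripper: Ribbed white porcelain pour-over dripper, a cone 100 mm across at the top on a 90 mm foot disc, 82 mm tall, with a side handle reaching 70 mm out along its x axis. Origin at the centre of its underside.
- grinder: Hand burr grinder: an upright steel cylinder 66 mm across and 195 mm tall, its lever folded flat down the side towards its -x axis, 70 mm from the centre. Origin at the centre of its underside.
- stand: Stainless pour-over stand, 150 mm square base, 220 mm tall with its post on its +x side, with a glass carafe standing in it. Origin at the centre of its underside.
There are look-alikes about, which are no part of the job. What is shaped like the part that bears lid_l_knob but blue or red is not meant.

How it is judged (in metres and radians):
At the end, for the whole second after the job is handed in: Each lid rests released and still on the canister of its own size, level (within 4 degrees), its disc on the rim (within 4 mm) and centred within 10 mm; every canister is upright and within 30 mm of where it began; coaster, dripper, grinder and stand are within 20 mm of where they began (horizontal distance between lid_s_knob and jar_s_mouth below 0.01 m and z of lid_s_knob in the frame of jar_s_mouth between 0.018 and 0.026 m and angle between each of lid_s_knob, jar_s_mouth, lid_m_knob, jar_m_mouth, lid_l_knob, jar_l_mouth's own z axis and vertical below 0.07 rad and distance of each of jar_s_mouth, jar_m_mouth, jar_l_mouth from where it was at the start of the episode below 0.03 m and linear speed of each of lid_s, lid_m, lid_l below 0.02 m/s and contact force between the fingers and lid_s below 0.1 N and horizontal distance between lid_m_knob and jar_m_mouth below 0.01 m and z of lid_m_knob in the frame of jar_m_mouth between 0.018 and 0.026 m and contact force between the fingers and lid_m below 0.1 N and horizontal distance between lid_l_knob and jar_l_mouth below 0.01 m and z of lid_l_knob in the frame of jar_l_mouth between 0.018 and 0.026 m and contact force between the fingers and lid_l below 0.1 N and distance of each of coaster, dripper, grinder, stand from where it was at the start of the episode below 0.02 m); the robot touches nothing.
It fails at once if a lid is dropped on its canister (moving faster than 0.6 m/s at the rim) ((horizontal distance between lid_s_knob and jar_s_mouth below 0.02 m and z of lid_s_knob in the frame of jar_s_mouth below 0.05 m and linear speed of lid_s above 0.6 m/s) or (horizontal distance between lid_m_knob and jar_m_mouth below 0.02 m and z of lid_m_knob in the frame of jar_m_mouth below 0.05 m and linear speed of lid_m above 0.6 m/s) or (horizontal distance between lid_l_knob and jar_l_mouth below 0.02 m and z of lid_l_knob in the frame of jar_l_mouth below 0.05 m and linear speed of lid_l above 0.6 m/s)).
It fails at once if a canister is knocked over or lifted ((angle between jar_s_mouth's own z axis and vertical above 0.5 rad or height (world z) of jar_s_mouth above 0.09 m) or (angle between jar_m_mouth's own z axis and vertical above 0.5 rad or height (world z) of jar_m_mouth above 0.1 m) or (angle between jar_l_mouth's own z axis and vertical above 0.5 rad or height (world z) of jar_l_mouth above 0.11 m)).
It fails at once if the coaster, dripper, grinder or stand is disturbed (moved over 20 mm or tipped) ((distance of coaster from where it was at the start of the episode above 0.02 m or angle between coaster's own z axis and vertical above 0.3 rad) or (distance of dripper from where it was at the start of the episode above 0.02 m or angle between dripper's own z axis and vertical above 0.3 rad) or (distance of grinder from where it was at the start of the episode above 0.02 m or angle between grinder's own z axis and vertical above 0.3 rad) or (distance of stand from where it was at the start of the episode above 0.02 m or angle between stand's own z axis and vertical above 0.3 rad)).
It also fails if it takes over 88 s, if anything falls off the work surface, if the arm or the gripper's body presses on something with over 40 N, if the wrist force passes 120 N, or if a joint passes its speed limit or range.

### The arm

A 6-joint arm with a two-finger parallel gripper is mounted at the origin on the work surface. World frame = base frame: x ahead of the robot, y to its left, z up, the work surface at z = 0. Lengths are in m, angles in degrees, forces in N, time in s.
With the tool pointing down it reaches from about 0.375 to 0.9 m from the base axis. Payload 3.1 kg.
Tool frame: the origin (TCP) lies at the very end of the fingers, on their centre line; the grasp point (between the pads) lies 19 mm behind it; z points along the fingers, y is the line along which they close (so a half turn about z gives the same grasp; the last joint's range is limited). The gripper opens to 87 mm and grips with 3 to 60 N. Pads are 19 mm wide; open, the fingers measure 117 mm over their backs; the gripper's body (75 mm by 190 mm) begins 51 mm behind the grasp point.
Start: joints at [55.376, 30.224, 82.088, -0, 67.689, -10.227], TCP at [0.258, 0.569, 0.195] pointing down, gripper open.
Joint ranges: [-176.69, 176.69], [-43.24, 126.21], [12.49, 139.97], [-82, 262], [0, 151.66], [-163.58, 163.58]. Speed limits (degrees/s): [159.86, 159.86, 180, 180, 180, 180].

### API

Orientations are given as a 3x3 rotation matrix whose columns are the frame's x, y, z axes.
In Python, from rig import readout, cams, bot gives the robot as it stands.
- The arm moves only by the shell command python3 -m inch 'ROWS'. ROWS is JSON, a list of rows, each a list of 5 numbers: the shift along the world's x, y, z in cm, then the turn about the world's z in degrees, then the finger opening in cm, from 0 to 8.7. In form: [[dx, dy, dz, twist, fingers], ...]. A call has 1 to 10 rows; each row is the pose to reach, as a shift and turn from the pose commanded when the call began; what a row does not reach only later rows make up. A row lasts 1/12 s, in which the tool goes at most 41.7 mm and 7.16 degrees, less where a joint would pass 70% of its speed; a pose out of reach is approached as far as the arm can. A call with a gripper value outside its range is refused whole. The fingers move at their own pace and stop on an object; the grip force is fixed at half the most. Time passes only in rows, so rows that repeat a pose let the fingers close. It gives the time, the measured TCP pose, the force, the opening and the grip force at its end, in the units of the state.
- readout.read_state(): the state, without advancing time (a new reading comes with each control period).
- cams.capture(name): name is "side" or "top"; returns a dict with "image" (480x640x3 uint8, blue, green, red), "intrinsics" (3x3 intrinsics, pixels), "xyz" and "rotation" of the camera in the world. Camera axes: x right, y down, z forward; pixel columns grow to the right and rows downward; lengths in m; the calibration is good to about 2 mm. A picture is of the moment at which its call begins. There is no depth.
- bot.hand_in(): hands the job in; it is judged then, once.
The state is a dict: "time_s": time; "joint_positions": joint angles; "qvel": joint speeds; "tau": joint torques, N m; "position": TCP position; "tcp_rot": TCP orientation; "force": force on the tool from outside, world axes, zero at the start; "moment": the same for the moment, N m; "opening": opening from 0.0 (shut) to 1.0 (fully open); "grasp_force": force on a finger pad.
Only numpy, scipy, OpenCV 4.12 (cv2) and the standard library are available. Lean on these libraries where they do the work, as an engineer would, in place of code of your own. Each camera call takes 0.05 s, during which the arm holds its last target. There are 200 camera calls.

## Working session

There is one attempt and no reset: what is moved stays moved. The work goes in short steps, Python scripts to look and compute and a shell command to move; the robot and the scene stay as the last step left them, time stands still between calls to the robot, and variables do not carry over. Pictures are saved under pics/ and viewed, at most 14 in all, crops included, and the job is handed in when it is done.

```bash
ls; mkdir -p pics; python3 - <<'E'
from rig import readout,cams
import cv2
for n in("top","side"):
    c=cams.capture(n); cv2.imwrite(f"pics/{n}0.png",c["image"]); print(n,c["intrinsics"],c["xyz"],c["rotation"])
s=readout.read_state(); print(s["time_s"],s["position"],s["tcp_rot"])
E
```

```text
pics
top [[520.4352422    0.         319.56059712]
 [  0.         520.4352422  246.3588733 ]
 [  0.           0.           1.        ]] [ 0.17182008 -0.01980504  1.50665401] [[ 2.67049054e-02 -9.83210961e-01  1.80507766e-01]
 [-9.99643135e-01 -2.63871849e-02  4.16162661e-03]
 [ 6.71334883e-04 -1.80554485e-01 -9.83564755e-01]]
side [[517.47451809   0.         323.61452291]
 [  0.         517.47451809 236.86967977]
 [  0.           0.           1.        ]] [-0.44594463 -0.96526713  1.16295516] [[ 0.73435539 -0.43825588  0.51831839]
 [-0.67868132 -0.46208742  0.5708475 ]
 [-0.01066887 -0.77097795 -0.63677247]]
0.1 [0.25771819 0.56859333 0.193977  ] [[-9.10719886e-01  4.13023128e-01 -1.08885980e-03]
 [ 4.13024440e-01  9.10718484e-01 -1.62912932e-03]
 [ 3.18776664e-04 -1.93340618e-03 -9.99998080e-01]]
```

View pics/top0.png

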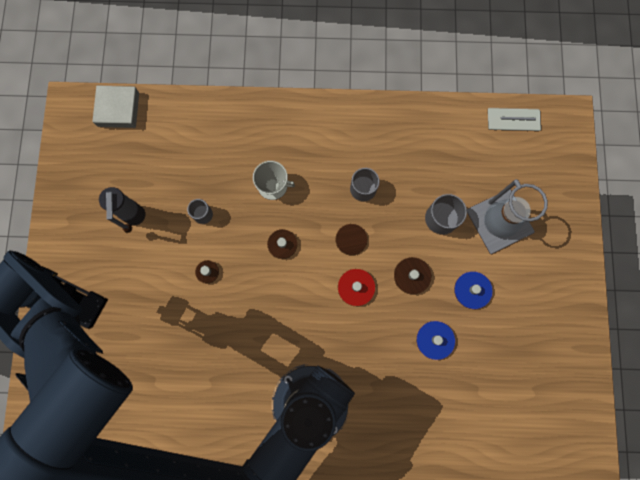

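View pics/side0.png

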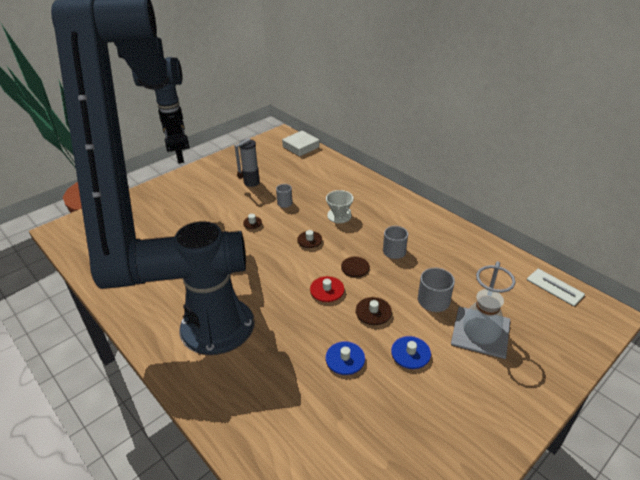

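The top view shows the dark knobbed lids: small at (207,271), middle at (283,243), large at (413,275). The jars are S at (199,211), M at (365,184) and L at (446,214).

Things that could be mistaken for the large lid: the red lid (357,287), the blue lids (474,290) and (437,340), the plain coaster (352,239), and the middle lid (283,243). By the description I choose the dark knobbed disc at (413,275). In the side view the lids are at (252,222), (310,238) and (374,309), and the jars at (285,196), (395,242) and (435,290).

```bash
cat > see.py <<'E'
import cv2,numpy as np
from rig import cams
def ray(c,uv):
    d=c["rotation"]@np.linalg.solve(c["intrinsics"],[uv[0],uv[1],1.]); return np.array(c["xyz"]),d/np.linalg.norm(d)
def onz(c,uv,z):
    o,d=ray(c,uv); return o+d*(z-o[2])/d[2]
def tri(c1,u1,c2,u2):
    o1,d1=ray(c1,u1);o2,d2=ray(c2,u2)
    P=[np.eye(3)-np.outer(d,d) for d in(d1,d2)]
    return np.linalg.solve(P[0]+P[1],P[0]@o1+P[1]@o2)
def blob(img,uv,kind):
    h=cv2.cvtColor(img,cv2.COLOR_BGR2HSV).astype(int);S,V=h[...,1],h[...,2]
    m=((S<70)&(V>95)) if kind=="knob" else (S<75)
    if kind=="disc": m=(V<75)|((S<70)&(V>95))
    m=m.astype(np.uint8)
    n,l,st,_=cv2.connectedComponentsWithStats(m)
    r=30 if kind!="knob" else 8
    ys,xs=np.mgrid[:480,:640]; w=((xs-uv[0])**2+(ys-uv[1])**2<r*r)&(l>0)
    if not w.any(): return None
    k=np.bincount(l[w]).argmax()
    c=max(cv2.findContours((l==k).astype(np.uint8),cv2.RETR_EXTERNAL,cv2.CHAIN_APPROX_NONE)[0],key=cv2.contourArea)
    f=cv2.drawContours(np.zeros((480,640),np.uint8),[cv2.convexHull(c)],-1,1,-1)
    q=cv2.moments(f,True)
    return np.array([q["m10"],q["m01"]])/q["m00"],q["m00"],cv2.boundingRect(c)
E
python3 - <<'E'
from see import *
t,s=cams.capture("top"),cams.capture("side")
T=dict(lid_s=((206,271),(252,220),.03,"knob"),lid_m=((282,243),(310,236),.03,"knob"),lid_l=((413,275),(374,307),.03,"knob"),
 jar_s=((199,211),(285,196),.035,"jar"),jar_m=((365,184),(395,242),.04,"jar"),jar_l=((446,214),(435,290),.045,"jar"))
for n,(a,b,z,k) in T.items():
    A=blob(t["image"],a,k);B=blob(s["image"],b,k)
    print(n,A,B)
    print("   top",onz(t,A[0],z).round(4),"side",onz(s,B[0],z).round(4),"tri",tri(t,A[0],s,B[0]).round(4))
for n,uv in dict(coaster=(352,239),red=(357,287),handle=(291,184)).items(): print(n,onz(t,uv,.01).round(3))
a=cv2.resize(t["image"][150:310,180:500],(800,400),interpolation=cv2.INTER_CUBIC);cv2.imwrite("pics/crop1.png",a)
E
```

```text
lid_s (array([204.10958904, 269.76712329]), 73.0, (200, 265, 9, 10)) (array([251.41269841, 217.50793651]), 63.0, (248, 213, 8, 10))
   top [0.3659 0.3148 0.03  ] side [0.3616 0.3104 0.03  ] tri [0.3661 0.3164 0.0244]
lid_m (array([281.09589041, 241.61643836]), 73.0, (277, 237, 9, 10)) (array([309.17647059, 234.22058824]), 68.0, (305, 230, 9, 10))
   top [0.4538 0.0979 0.03  ] side [0.4498 0.0954 0.03  ] tri [0.4538 0.0987 0.0259]
lid_l (array([413.69736842, 273.93421053]), 76.0, (409, 269, 10, 10)) (array([373.46534653, 305.30693069]), 101.0, (369, 300, 10, 12))
   top [ 0.37   -0.2846  0.03  ] side [ 0.3674 -0.2847  0.03  ] tri [ 0.3694 -0.2843  0.0285]
jar_s (array([199.36210526, 210.80210526]), 475.0, (187, 199, 26, 25)) (array([283.94602273, 195.25568182]), 352.0, (276, 184, 17, 24))
   top [0.5377 0.339  0.035 ] side [0.5313 0.3319 0.035 ] tri [0.5393 0.3415 0.0264]
jar_m (array([364.04076433, 183.74394904]), 785.0, (350, 168, 30, 33)) (array([395.01362398, 241.72888283]), 734.0, (383, 226, 26, 33))
   top [ 0.631  -0.1389  0.04  ] side [ 0.6249 -0.1426  0.04  ] tri [ 0.6318 -0.1387  0.034 ]
jar_l (array([488.63061354, 214.16144845]), 6324.0, (425, 179, 123, 75)) (array([435.54768786, 289.09176301]), 1384.0, (418, 267, 37, 46))
   top [ 0.5477 -0.4993  0.045 ] side [ 0.5411 -0.3767  0.045 ] tri [ 0.4914 -0.4422  0.1453]
coaster [ 0.471 -0.108  0.01 ]
red [ 0.33  -0.125  0.01 ]
handle [0.634 0.077 0.01 ]
```

View pics/crop1.png

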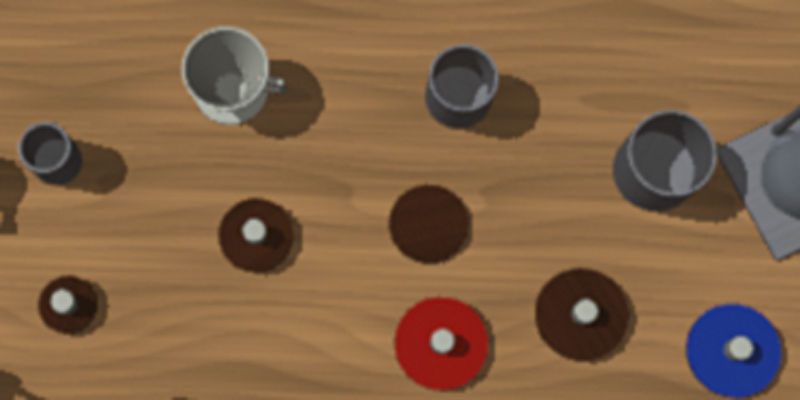

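The crop confirms the choice: the three dark lids have white knobs, the coaster at crop (430,223) has none, and the other knobbed discs are red or blue. Jar L's mask merged with the stand, so I'll cut it at the stand edge, cross-check with the rims, and locate the stand post and grinder.

```bash
python3 - <<'E'
from see import *
t,s=cams.capture("top"),cams.capture("side")
im=t["image"].copy(); im[:,468:]=(0,0,255)
A=blob(im,(446,214),"jar");print("jarl",A,onz(t,A[0],.045).round(4), tri(t,A[0],s,blob(s["image"],(435,290),"jar")[0]).round(4))
for n,u,z in(("s",(198.4,209.2),.07),("m",(365.2,181.6),.08),("l",(448.8,211.2),.09)): print("rim",n,onz(t,u,z).round(4))
print("post",onz(t,(518,182),.21).round(3),"grinder top",onz(t,(111,197),.195).round(3),"dripper",onz(t,(270,177),.08).round(3))
for n,u in(("s",(207.2,272)),("m",(283,244.2)),("l",(413.2,275.5))):print("disc",n,onz(t,u,.012).round(4))
cv2.imwrite("pics/st.png",np.hstack([cv2.resize(t["image"][160:260,410:560],(400,267)),cv2.resize(s["image"][240:390,400:560],(285,267))]))
E
```

```text
jarl (array([445.71494965, 213.67157242]), 1291.0, (425, 194, 43, 40)) [ 0.5458 -0.3754  0.045 ] [ 0.5456 -0.3753  0.0418]
rim s [0.5336 0.3335 0.07  ]
rim m [ 0.6249 -0.1389  0.08  ]
rim l [ 0.5417 -0.3732  0.09  ]
post [ 0.593 -0.524  0.21 ] grinder top [0.529 0.533 0.195] dripper [0.631 0.133 0.08 ]
disc s [0.362  0.3095 0.012 ]
disc m [0.4497 0.0935 0.012 ]
disc l [ 0.3678 -0.2863  0.012 ]
```

View pics/st.png

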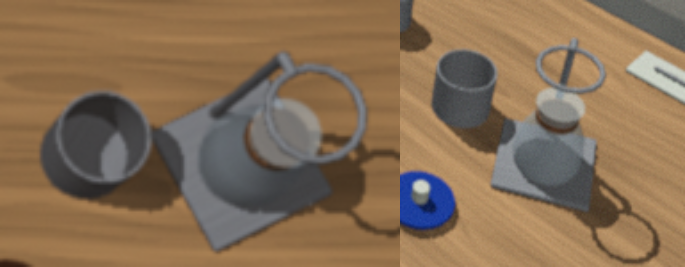

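The rim, disc and side-view estimates agree within about 2 mm:

| Size | Lid (x, y) | Jar (x, y) |
|---|---|---|
| S | (.362, .310) | (.533, .333) |
| M | (.450, .095) | (.625, -.140) |
| L | (.3675, -.285) | (.5415, -.374) |

The knob and jar masks in the top view lean towards their bright tops, which explains the earlier 4–5 mm offset. The post is 16 cm from jar L. Closing along x keeps the gripper body clear of both the grinder and the stand.

```bash
python3 -m inch '[[2,-4,0,-7,6],[4,-7,0,-14,6],[5,-10,-1,-21,6],[6,-13,-2,-28,6],[7,-16,-3,-35,6],[8,-19,-4,-42,6],[9,-22,-6,-49,6],[10,-24,-8,-56,6],[10.4,-25.9,-10,-63,6],[10.4,-25.9,-12,-65,6]]'
```

```text
time_s: 1.13
position: [0.3629, 0.3074, 0.0743]
tcp_rot: [[-0.003, 1.0, -0.0], [1.0, 0.003, -0.001], [-0.001, -0.0, -1.0]]
force: [-0.5, -0.4, 1.0]
opening: 0.688
grasp_force: 0.0
```

```bash
python3 -m inch '[[0,0,-2,0,6],[0,0,-4,0,6],[0,0,-5.2,0,6],[0,0,-5.6,0,6],[0,0,-5.6,0,6],[0,0,-5.6,0,6]]'; python3 - <<'E'
from see import *
s=cams.capture("side")["image"]; t=cams.capture("top")["image"]
cv2.imwrite("pics/g1.png",np.hstack([cv2.resize(s[170:270,200:300],(400,400)),cv2.resize(t[220:320,160:260],(400,400))]))
E
```

```text
time_s: 1.63
position: [0.3624, 0.3104, 0.0191]
tcp_rot: [[-0.011, 1.0, 0.0], [1.0, 0.011, 0.0], [0.0, 0.0, -1.0]]
force: [-0.6, -0.0, -0.2]
opening: 0.686
grasp_force: 0.0
```

View pics/g1.png

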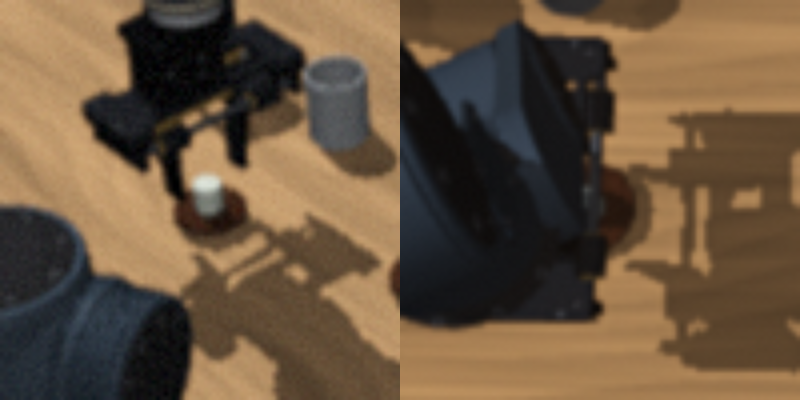

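The side crop shows the fingertips straddling the line of the knob but seemingly beyond it: tips near crop (175,195) and (235,165), knob at (207,195). I'll check by projecting the TCP.

```bash
python3 - <<'E'
from see import *
from rig import readout
s=cams.capture("side"); st=readout.read_state();p=np.array(st["position"]);print(p)
def pr(c,p):
    q=c["intrinsics"]@(c["rotation"].T@(np.array(p)-c["xyz"])); return (q[:2]/q[2])
for q in(p,p+[.03,0,0],p-[.03,0,0],[.362,.31,.03],[.362,.31,.012]): 
    u=pr(s,q);print(np.round(q,3),u.round(1),"crop",((u-[200,170])*4).round())
x=(230,180,285,240);i=s["image"][x[1]:x[3],x[0]:x[2]];cv2.imwrite("pics/g2.png",cv2.resize(i,(550,600),interpolation=cv2.INTER_CUBIC))
E
```

```text
[0.36281321 0.3106711  0.01975498]
[0.363 0.311 0.02 ] [251.9 219.6] crop [208. 198.]
[0.393 0.311 0.02 ] [258.5 216.1] crop [234. 185.]
[0.333 0.311 0.02 ] [245.2 223.1] crop [181. 212.]
[0.362 0.31  0.03 ] [251.6 217.5] crop [206. 190.]
[0.362 0.31  0.012] [252.1 221.4] crop [208. 206.]
```

View pics/g2.png

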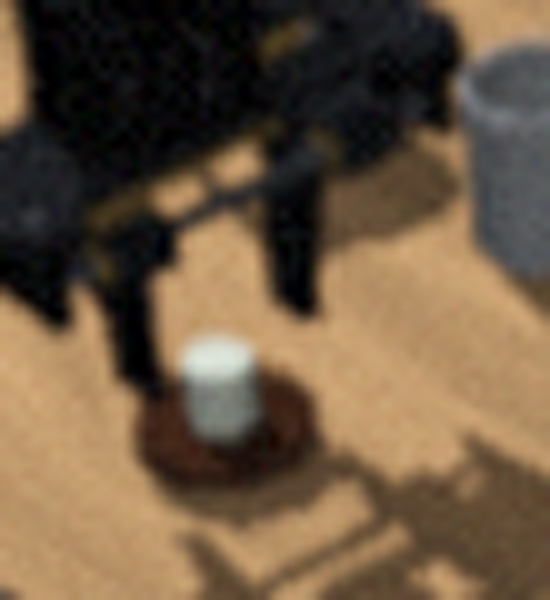

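The knob's shaded lower half was missing from my mask. Its true centre is near (252,219.1), which gives the projection expected. The fingertips look about 5 px higher than the reported TCP, either because they retract when open or because of calibration. I'll lift, close partway and compare.

```bash
python3 -m inch '[[0,0,3,0,6],[0,0,6,0,6],[0,0,6,0,3],[0,0,6,0,3],[0,0,6,0,3],[0,0,6,0,3]]'; python3 - <<'E'
from see import *
from rig import readout
s=cams.capture("side"); p=np.array(readout.read_state()["position"])
q=s["intrinsics"]@(s["rotation"].T@(p-s["xyz"]));u=q[:2]/q[2];print(p,u,((u-[230,170])*10).round())
i=s["image"][170:230,230:285].copy();i=cv2.resize(i,(550,600),interpolation=cv2.INTER_CUBIC)
cv2.drawMarker(i,tuple(int(v) for v in (u-[230,170])*10),(0,0,255),0,20,2);cv2.imwrite("pics/g3.png",i)
E
```

```text
time_s: 2.28
position: [0.3615, 0.3099, 0.0785]
tcp_rot: [[-0.011, 1.0, -0.001], [1.0, 0.011, -0.0], [-0.0, -0.001, -1.0]]
force: [-0.1, -0.0, 0.6]
opening: 0.473
grasp_force: 0.0
[0.36136957 0.3098094  0.07821661] [250.11037344 206.8143233 ] [201. 368.]
```

View pics/g3.png

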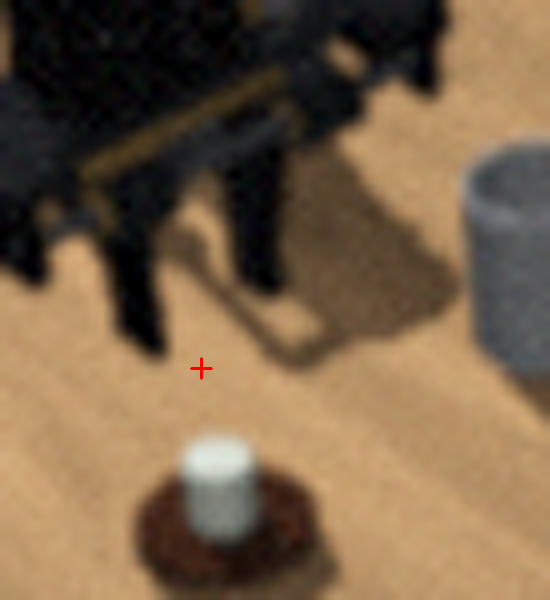

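At a 41 mm opening the tips are still about 4.4 px above the marker: left (145,355), right (262,293), marker (201,368). I'll compare the reported TCP with the start pictures in both views.

```bash
python3 - <<'E'
from see import *
o=[]
def pr(c,p):
    q=c["intrinsics"]@(c["rotation"].T@(np.array(p)-c["xyz"])); return (q[:2]/q[2])
p0=np.array([.2577,.5686,.194])
from rig import readout
p1=np.array(readout.read_state()["position"])
for n in("side","top"):
    c=cams.capture(n)
    for im,p in((cv2.imread(f"pics/{n}0.png"),p0),(c["image"],p1)):
        u=pr(c,p); a=np.maximum((u-25).astype(int),0)
        i=cv2.resize(im[a[1]:a[1]+50,a[0]:a[0]+50],(300,300),interpolation=cv2.INTER_CUBIC)
        i=cv2.convertScaleAbs(i,alpha=1.6,beta=20)
        for dz,col in((0,(0,0,255)),(.07,(0,255,0)),(.019,(255,0,255))): cv2.drawMarker(i,tuple(int(v) for v in (pr(c,p+[0,0,dz])-a)*6),col,0,14,2)
        o.append(i)
cv2.imwrite("pics/cmp.png",np.vstack([np.hstack(o[:2]),np.hstack(o[2:])]))
E
```

```text
(no output)
```

View pics/cmp.png

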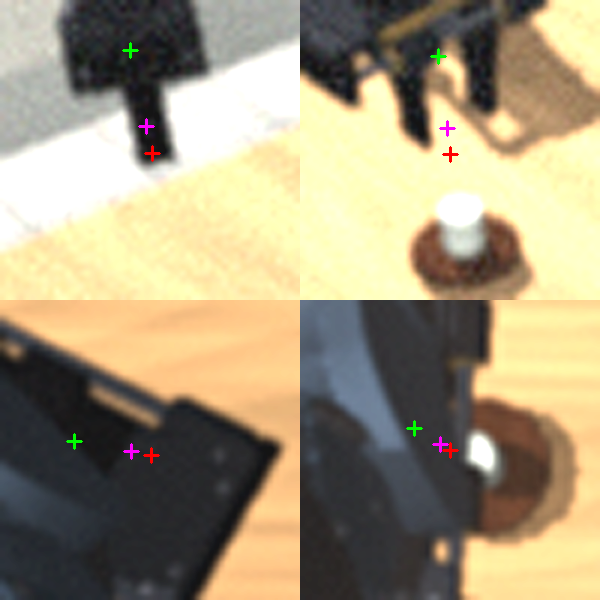

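In the side view the visible tips match TCP+19 mm (magenta) in both orientations, while the top view shows no sideways offset, so it looks like a height matter. I'll test by feel: go down around the knob at 4 cm opening in small steps, watching the force.

```bash
python3 -m inch '[[0,0,-3,0,4.2],[0,0,-5,0,4.2],[0,0,-5.8,0,4.2],[0,0,-6.1,0,4.2],[0,0,-6.1,0,4.2],[0,0,-6.1,0,4.2]]'; python3 -m inch '[[0,0,-0.2,0,4.2],[0,0,-0.4,0,4.2],[0,0,-0.4,0,4.2],[0,0,-0.4,0,4.2]]'
```

```text
time_s: 2.93
position: [0.3624, 0.3103, 0.0181]
tcp_rot: [[-0.011, 1.0, 0.0], [1.0, 0.011, 0.0], [0.0, 0.0, -1.0]]
force: [0.3, 0.7, -0.1]
opening: 0.483
grasp_force: 0.0
time_s: 3.27
position: [0.3623, 0.3103, 0.0142]
tcp_rot: [[-0.011, 1.0, 0.001], [1.0, 0.011, 0.0], [0.0, 0.001, -1.0]]
force: [-0.2, 0.2, -0.2]
opening: 0.482
grasp_force: 0.0
```

```bash
python3 -m inch '[[0,0,-0.2,0,4.2],[0,0,-0.4,0,4.2],[0,0,-0.4,0,4.2],[0,0,-0.4,0,4.2]]'; python3 -m inch '[[0,0,-0.2,0,4.2],[0,0,-0.4,0,4.2],[0,0,-0.4,0,4.2],[0,0,-0.4,0,4.2]]'
```

```text
time_s: 3.6
position: [0.362, 0.3101, 0.0097]
tcp_rot: [[-0.011, 1.0, -0.0], [1.0, 0.011, -0.0], [-0.0, -0.0, -1.0]]
force: [0.7, -0.2, -0.7]
opening: 0.48
grasp_force: 0.0
time_s: 3.93
position: [0.362, 0.3101, 0.0057]
tcp_rot: [[-0.011, 1.0, -0.0], [1.0, 0.011, -0.0], [-0.0, -0.0, -1.0]]
force: [-0.2, 0.2, -0.6]
opening: 0.483
grasp_force: 0.0
```

There's no contact 10 mm below the disc top, so the real tips are above the reported TCP. I'll try closing here.

```bash
python3 -m inch '[[0,0,0,0,2],[0,0,0,0,2],[0,0,0,0,2],[0,0,0,0,2],[0,0,0,0,2]]'; python3 - <<'E'
from see import *
s=cams.capture("side")["image"]
cv2.imwrite("pics/g4.png",cv2.resize(s[180:240,225:280],(550,600),interpolation=cv2.INTER_CUBIC))
E
```

```text
time_s: 4.35
position: [0.3621, 0.3102, 0.0059]
tcp_rot: [[-0.01, 1.0, 0.0], [1.0, 0.01, 0.0], [0.0, 0.0, -1.0]]
force: [-0.0, -0.5, -0.4]
opening: 0.283
grasp_force: 30.0
```

View pics/g4.png

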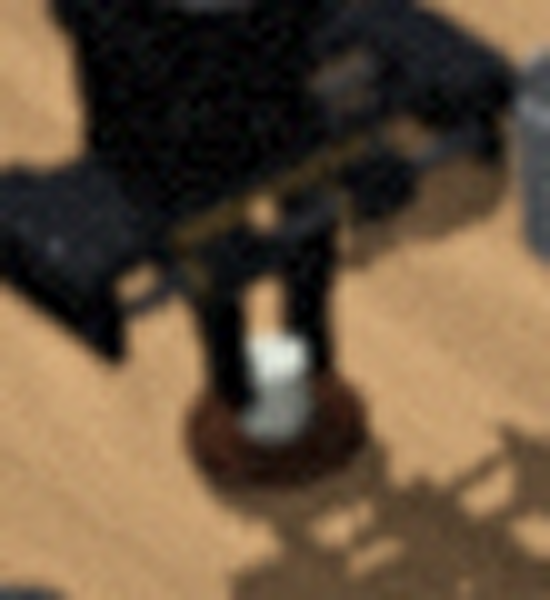

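It gripped: the opening is 24.6 mm with 30 N. The tips reach to about mid-knob. Before moving, I'll remeasure every object on the start images with better masks, using side and top separately, so that lid-to-jar shifts are relative within one view.

```bash
python3 - <<'E'
from see import *
t,s=cams.capture("top"),cams.capture("side")
T,S=cv2.imread("pics/top0.png"),cv2.imread("pics/side0.png")
h=cv2.cvtColor(S,cv2.COLOR_BGR2HSV);print("side col252 rows 210-230 S,V",h[210:230,252,1:].tolist());
h=cv2.cvtColor(T,cv2.COLOR_BGR2HSV);print("top row271 cols 193-226",h[271,193:226].tolist())
for n,a,b,hz in(("s",(199,211),(285,196),.07),("m",(365,184),(395,242),.08),("l",(446,214),(435,290),.09)):
  for c,im,u in((t,T,a),(s,S,b)):
    im=cv2.bilateralFilter(im,5,40,3); 
    if c is t and n=="l": im[:,468:]=(0,0,255)
    S_=cv2.cvtColor(im,cv2.COLOR_BGR2HSV)[...,1]
    for th in(75,95):
      m=(S_<th).astype(np.uint8); k,l,st,ce=cv2.connectedComponentsWithStats(m)
      w=l[u[1]-5:u[1]+6,u[0]-5:u[0]+6]; w=w[w>0]; i=np.bincount(w).argmax()
      C=max(cv2.findContours((l==i).astype(np.uint8),0,1)[0],key=cv2.contourArea);f=cv2.drawContours(np.zeros((480,640),np.uint8),[cv2.convexHull(C)],-1,1,-1)
      q=cv2.moments(f,True);ce=(q["m10"]/q["m00"],q["m01"]/q["m00"])
      print(n,"top" if c is t else "side",th,np.round(ce,1),q["m00"],cv2.boundingRect(C),onz(c,ce,hz/2).round(4))
E
```

```text
side col252 rows 210-230 S,V [[112, 182], [113, 188], [108, 182], [68, 192], [25, 203], [11, 213], [15, 207], [15, 183], [20, 141], [19, 119], [13, 114], [13, 116], [26, 117], [12, 86], [74, 45], [143, 32], [164, 42], [174, 44], [113, 52], [133, 73]]
top row271 cols 193-226 [[16, 128, 153], [15, 133, 144], [14, 145, 97], [10, 166, 63], [10, 173, 56], [11, 178, 56], [10, 126, 65], [17, 39, 117], [41, 16, 177], [44, 15, 187], [41, 15, 182], [41, 16, 180], [41, 16, 180], [41, 16, 180], [42, 14, 180], [39, 16, 157], [39, 20, 88], [21, 38, 47], [11, 110, 37], [12, 163, 36], [11, 170, 36], [12, 156, 36], [10, 153, 35], [10, 158, 34], [11, 165, 37], [13, 153, 45], [15, 133, 75], [15, 135, 83], [15, 132, 81], [15, 135, 91], [15, 133, 130], [16, 131, 148], [16, 130, 151]]
s top 75 [199.3 210.9] 467.0 (187, 199, 25, 25) [0.5375 0.3392 0.035 ]
s top 95 [199.5 210.9] 494.0 (187, 199, 26, 25) [0.5374 0.3387 0.035 ]
s side 75 [284.  195.3] 355.0 (276, 184, 17, 24) [0.5311 0.3315 0.035 ]
s side 95 [283.9 195.4] 384.0 (276, 183, 17, 26) [0.5308 0.3313 0.035 ]
m top 75 [364.  183.9] 781.0 (350, 168, 30, 33) [ 0.6306 -0.1389  0.04  ]
m top 95 [364.  183.7] 809.0 (350, 167, 30, 34) [ 0.6311 -0.1389  0.04  ]
m side 75 [395.  241.9] 729.0 (383, 226, 25, 33) [ 0.6244 -0.1431  0.04  ]
m side 95 [395.2 241.8] 781.0 (383, 225, 26, 35) [ 0.6249 -0.1434  0.04  ]
l top 75 [445.7 213.7] 1279.0 (425, 194, 43, 40) [ 0.5456 -0.3754  0.045 ]
l top 95 [445.6 213.8] 1314.0 (425, 194, 43, 41) [ 0.5455 -0.3751  0.045 ]
l side 75 [435.6 289.4] 1358.0 (418, 268, 37, 44) [ 0.5402 -0.3774  0.045 ]
l side 95 [435.6 289.3] 1433.0 (417, 267, 38, 46) [ 0.5406 -0.3773  0.045 ]
```

```bash
python3 - <<'E'
from see import *
t,s=cams.capture("top"),cams.capture("side")
T,S=cv2.imread("pics/top0.png"),cv2.imread("pics/side0.png")
J=dict(s=((.5355,.337),(.531,.3314)),m=((.629,-.1388),(.6247,-.1432)),l=((.544,-.3745),(.5404,-.3773)))
for n,a,b in(("s",(204,269),(252,218)),("m",(281,241),(309,236)),("l",(413,274),(373,306))):
  for k,(c,im,u) in enumerate(((t,T,a),(s,S,b))):
    h=cv2.cvtColor(im,cv2.COLOR_BGR2HSV);m=((h[...,1]<72)&(h[...,2]>72)).astype(np.uint8)
    _,l,st,ce=cv2.connectedComponentsWithStats(m);i=l[u[1],u[0]]
    g=onz(c,ce[i],.03)
    print(n,"top side".split()[k],ce[i].round(1),st[i],g.round(4),"rel",(np.array(J[n][k])-g[:2]).round(4))
    if k==0:
      x,y=map(int,ce[i].round()); d=(h[...,2]<75)&(h[...,1]>0)|(m>0)
E
```

```text
s top [204.4 270. ] [200 265  10  11  80] [0.3653 0.3139 0.03  ] rel [0.1702 0.0231]
s side [251.5 218. ] [248 213   8  11  71] [0.36   0.3078 0.03  ] rel [0.171  0.0236]
m top [281.2 241.6] [277 237  10  10  77] [0.4537 0.0975 0.03  ] rel [ 0.1753 -0.2363]
m side [309.1 234.8] [305 230   9  11  79] [0.4474 0.0931 0.03  ] rel [ 0.1773 -0.2363]
l top [413.6 273.9] [409 269  11  11  88] [ 0.3699 -0.2842  0.03  ] rel [ 0.1741 -0.0903]
l side [373.4 305.7] [369 299  10  14 113] [ 0.3661 -0.2858  0.03  ] rel [ 0.1743 -0.0915]
```

The two views agree on the relative shifts in cm: S (17.1, 2.4), M (17.6, -23.6), L (17.4, -9.1). The heights to seat are +6.2, +7.2 and +8.2. Now I'll lift and carry S.

```bash
python3 -m inch '[[0,0,1,0,2],[0,0,3,0,2],[0,0,5.5,0,2],[0,0,8,0,2],[2,0.3,9.5,0,2],[4.5,0.7,10,0,2],[7,1,10,0,2],[9.5,1.4,10,0,2],[12,1.7,10,0,2],[14.5,2.1,10,0,2]]' && python3 -m inch '[[1.5,0.2,0,0,2],[2.3,0.3,-0.5,0,2],[2.6,0.3,-1,0,2],[2.6,0.3,-1.5,0,2],[2.6,0.3,-1.5,0,2]]'; python3 - <<'E'
from see import *
s=cams.capture("side");im=s["image"]
cv2.imwrite("pics/p1.png",cv2.resize(im[160:220,255:310],(550,600),interpolation=cv2.INTER_CUBIC))
h=cv2.cvtColor(im,cv2.COLOR_BGR2HSV);m=((h[...,1]<72)&(h[...,2]>72)).astype(np.uint8)
q=s["intrinsics"]@(s["rotation"].T@(np.array([.531,.3314,.115])-s["xyz"]));print("expected knob",q[:2]/q[2])
_,l,st,ce=cv2.connectedComponentsWithStats(m)
for i in range(1,len(st)):
  if 30<st[i,4]<600 and abs(ce[i]-[285,190]).max()<35: print(ce[i],st[i],onz(s,ce[i],.115))
E
```

```text
time_s: 5.43
position: [0.508, 0.3311, 0.1067]
tcp_rot: [[-0.01, 1.0, 0.0], [1.0, 0.01, -0.0], [-0.0, 0.0, -1.0]]
force: [0.6, 0.7, 0.1]
opening: 0.28
grasp_force: 30.0
time_s: 5.85
position: [0.5304, 0.3334, 0.0891]
tcp_rot: [[-0.011, 1.0, -0.005], [1.0, 0.011, -0.002], [-0.002, -0.005, -1.0]]
force: [0.6, 0.1, -0.6]
opening: 0.282
grasp_force: 30.0
expected knob [282.67388412 177.55500714]
[283.2037037  178.25925926] [280 173   7  11  54] [0.529409   0.32636565 0.115     ]
[283.81818182 197.38735178] [276 187  16  21 253] [0.45339204 0.23007747 0.115     ]
```

View pics/p1.png

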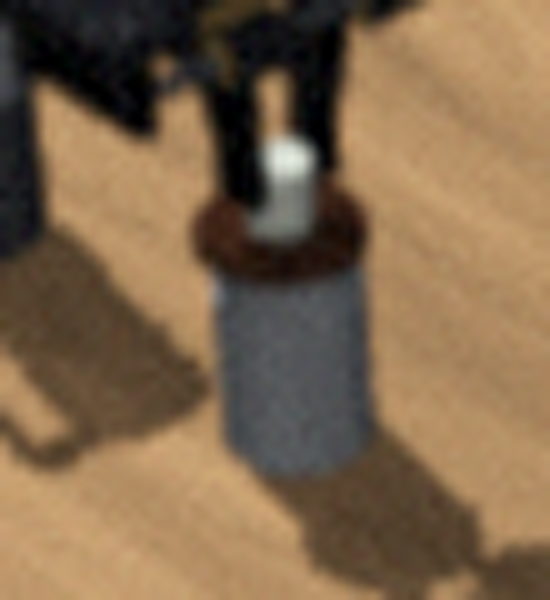

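The lid is held level above jar S. The disc centre is at crop (282,232), within about 2 mm of the expected column and 0.5 px low in row. Lowering gently.

```bash
python3 -m inch '[[0.1,0.1,-0.4,0,2],[0.1,0.1,-0.8,0,2],[0.1,0.1,-1.2,0,2],[0.1,0.1,-1.6,0,2],[0.1,0.1,-1.9,0,2],[0.1,0.1,-2.1,0,2],[0.1,0.1,-2.2,0,2],[0.1,0.1,-2.2,0,2],[0.1,0.1,-2.2,0,2]]'
```

```text
time_s: 6.65
position: [0.5342, 0.3352, 0.0689]
tcp_rot: [[-0.011, 1.0, 0.0], [1.0, 0.011, 0.0], [0.0, 0.0, -1.0]]
force: [-0.3, -0.6, -1.2]
opening: 0.286
grasp_force: 30.0
```

```bash
python3 -m inch '[[0,0,-0.1,0,2],[0,0,-0.1,0,2],[0,0,-0.1,0,2.6],[0,0,-0.1,0,2.8],[0,0,-0.1,0,3.2],[0,0,-0.1,0,4],[0,0,-0.1,0,4.4],[0,0,-0.1,0,4.4]]' && python3 -m inch '[[0,0,2,0,5],[0,0,5,0,5],[0,0,8,0,5],[-3,-4,9,0,5],[-6,-7,9,0,5],[-9,-10,9,0,5]]'; python3 - <<'E'
from see import *
s=cams.capture("side");im=s["image"];t=cams.capture("top")["image"]
cv2.imwrite("pics/p2.png",np.hstack([cv2.resize(im[165:225,255:310],(390,400),interpolation=cv2.INTER_CUBIC),cv2.resize(t[180:240,170:230],(400,400),interpolation=cv2.INTER_CUBIC)]))
E
```

```text
time_s: 7.32
position: [0.5341, 0.3352, 0.0679]
tcp_rot: [[-0.011, 1.0, 0.0], [1.0, 0.011, 0.0], [0.0, 0.0, -1.0]]
force: [0.5, -0.1, -0.0]
opening: 0.477
grasp_force: 0.0
time_s: 7.82
position: [0.4518, 0.2422, 0.159]
tcp_rot: [[-0.011, 1.0, 0.004], [1.0, 0.011, 0.001], [0.001, 0.004, -1.0]]
force: [0.5, -0.7, 0.2]
opening: 0.574
grasp_force: 0.0
```

View pics/p2.png

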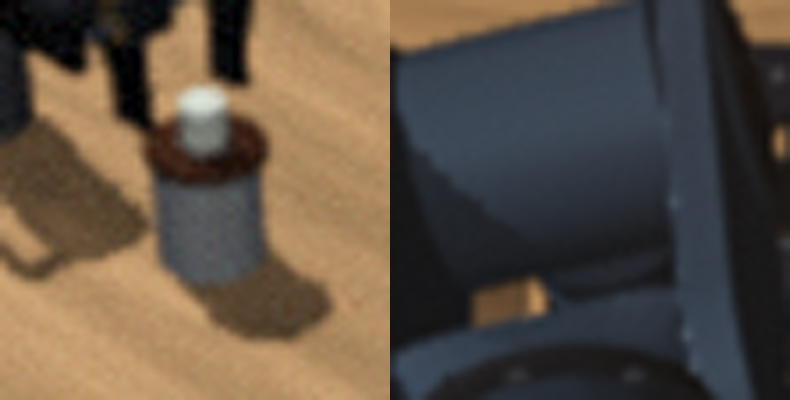

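Lid S sits flat and home: side crop disc at (207,148), on the jar rim with even overhang. Next is lid M at (.4505, .0953).

```bash
python3 -m inch '[[0.2,-3,0,0,5],[0.4,-6,0,0,5],[0.6,-9,0,0,5],[0.6,-12,0,0,5],[0.6,-14,-2,0,5],[0.6,-14,-5,0,5],[0.6,-14,-8,0,5],[0.6,-14,-8,0,5]]' && python3 -m inch '[[0,0,-3,0,5],[0,0,-5,0,5],[0,0,-6.5,0,5],[0,0,-7.2,0,5],[0,0,-7.2,0,5],[0,0,-7.2,0,5]]'
```

```text
time_s: 8.58
position: [0.4546, 0.1021, 0.0739]
tcp_rot: [[-0.009, 1.0, -0.009], [1.0, 0.009, 0.0], [0.0, -0.009, -1.0]]
force: [-0.6, -0.3, -0.6]
opening: 0.574
grasp_force: 0.0
time_s: 9.08
position: [0.4584, 0.103, 0.0065]
tcp_rot: [[-0.011, 1.0, 0.001], [1.0, 0.011, -0.0], [-0.0, 0.001, -1.0]]
force: [-0.5, -0.2, -0.4]
opening: 0.573
grasp_force: 0.0
```

```bash
python3 -m inch '[[-0.4,-0.4,0,0,5],[-0.8,-0.8,0,0,5],[-0.8,-0.8,0,0,5],[-0.8,-0.8,0,0,5]]' && python3 -m inch '[[0,0,0,0,2],[0,0,0,0,2],[0,0,0,0,2],[0,0,0,0,2],[0,0,0,0,2],[0,0,0,0,2]]'; python3 - <<'E'
from see import *
s=cams.capture("side")["image"]
cv2.imwrite("pics/g5.png",cv2.resize(s[195:255,282:337],(550,600),interpolation=cv2.INTER_CUBIC))
E
```

```text
time_s: 9.42
position: [0.4494, 0.0944, 0.0065]
tcp_rot: [[-0.01, 1.0, 0.001], [1.0, 0.01, 0.0], [0.0, 0.001, -1.0]]
force: [0.7, -0.1, -0.1]
opening: 0.574
grasp_force: 0.0
time_s: 9.92
position: [0.4496, 0.0948, 0.0057]
tcp_rot: [[-0.011, 1.0, -0.0], [1.0, 0.011, 0.0], [0.0, -0.0, -1.0]]
force: [1.0, 0.0, -0.3]
opening: 0.285
grasp_force: 30.0
```

View pics/g5.png

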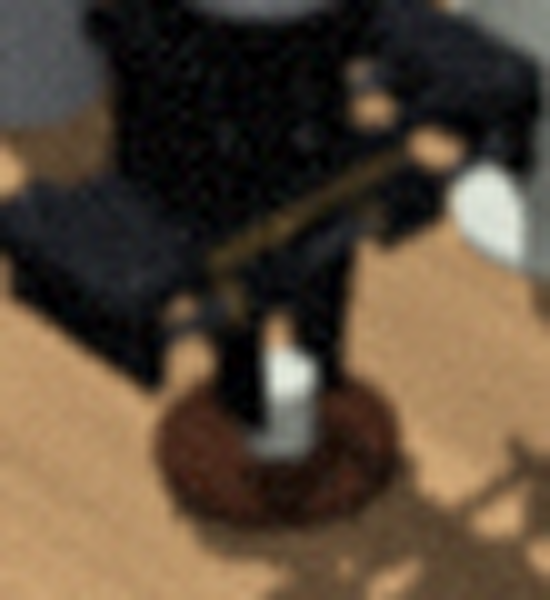

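Lid M is gripped: knob at crop (288,400), disc spanning 155–400. Carrying it to jar M, target TCP (.6257, -.141).

```bash
python3 -m inch '[[0,0,1,0,2],[0,0,3,0,2],[0,0,6,0,2],[0,0,9,0,2],[1,-2,11,0,2],[3,-4.5,11,0,2],[5,-7,11,0,2],[7,-9.5,11,0,2],[9,-12,11,0,2],[9,-12,11,0,2]]' && python3 -m inch '[[2,-3,0,0,2],[4,-5.5,0,0,2],[6,-8,0,0,2],[8,-10.5,0,0,2],[8.6,-11.6,0,0,2],[8.6,-11.6,-1,0,2],[8.6,-11.6,-2,0,2],[8.6,-11.6,-2,0,2],[8.6,-11.6,-2,0,2]]'
```

```text
time_s: 10.8
position: [0.5456, -0.0305, 0.1164]
tcp_rot: [[-0.007, 1.0, 0.008], [1.0, 0.007, -0.004], [-0.004, 0.008, -1.0]]
force: [0.7, -0.4, 0.8]
opening: 0.285
grasp_force: 30.0
time_s: 11.55
position: [0.6227, -0.1387, 0.0939]
tcp_rot: [[-0.012, 1.0, -0.005], [1.0, 0.012, 0.003], [0.003, -0.005, -1.0]]
force: [0.4, -0.7, -0.2]
opening: 0.281
grasp_force: 30.0
```

```bash
python3 -m inch '[[0,0,0,0,2],[0,0,0,0,2],[0,0,0,0,2]]'; python3 - <<'E'
from see import *
from rig import readout
s=cams.capture("side");im=s["image"];p=np.array(readout.read_state()["position"]);print(p)
z=p[2]-.0057+.012
h=cv2.cvtColor(cv2.bilateralFilter(im,5,40,3),cv2.COLOR_BGR2HSV);H,Sa,V=[h[...,i].astype(int) for i in range(3)]
m=((V<95)&(Sa>100)).astype(np.uint8);_,l,st,ce=cv2.connectedComponentsWithStats(m)
q=s["intrinsics"]@(s["rotation"].T@(np.array([.6247,-.1432,z])-s["xyz"]));print("expected disc",q[:2]/q[2])
for i in range(1,len(st)):
  if 60<st[i,4]<3000 and abs(ce[i]-q[:2]/q[2]).max()<25: print(ce[i],st[i])
E
```

```text
time_s: 11.8
position: [0.6256, -0.1406, 0.0963]
tcp_rot: [[-0.011, 1.0, 0.001], [1.0, 0.011, -0.0], [-0.0, 0.001, -1.0]]
force: [-0.7, 0.8, 0.7]
opening: 0.282
grasp_force: 30.0
[ 0.62576422 -0.14084714  0.09636453]
expected disc [396.58222373 227.2403489 ]
[404.4516129  202.87096774] [396 197  18  13  62]
[395.71111111 228.35555556] [381 216  29  20 270]
```

The right edge (409.5) and the bottom edge (235.5) match the expected values (409.9 and about 236.7) within about 3 mm. Lowering.

```bash
python3 -m inch '[[0,0,-0.4,0,2],[0,0,-0.8,0,2],[0,0,-1.2,0,2],[0,0,-1.5,0,2],[0,0,-1.7,0,2],[0,0,-1.8,0,2],[0,0,-1.9,0,2],[0,0,-1.9,0,2],[0,0,-1.9,0,2]]'
```

```text
time_s: 12.6
position: [0.6252, -0.1412, 0.0777]
tcp_rot: [[-0.011, 1.0, -0.001], [1.0, 0.011, 0.0], [0.0, -0.001, -1.0]]
force: [-2.0, 0.6, 5.9]
opening: 0.289
grasp_force: 30.0
```

Contact is 5.9 N at exactly the seating height. Releasing, then on to lid L at (.368, -.285).

```bash
python3 -m inch '[[0,0,0,0,2.4],[0,0,0,0,2.6],[0,0,0,0,2.8],[0,0,0,0,3.2],[0,0,0,0,4],[0,0,0,0,4.4],[0,0,0,0,4.4]]' && python3 -m inch '[[0,0,2,0,5],[0,0,5,0,5],[0,0,8,0,5],[-3,-1.5,8,0,5],[-6,-3,8,0,5],[-9,-4.5,8,0,5],[-12,-6,8,0,5],[-15,-8,8,0,5],[-15,-8,8,0,5],[-15,-8,8,0,5]]' && python3 -m inch '[[-3,-2,0,0,5],[-6,-4,0,0,5],[-9,-5.5,0,0,5],[-10.7,-6.4,-2,0,5],[-10.7,-6.4,-5,0,5],[-10.7,-6.4,-8,0,5],[-10.7,-6.4,-8,0,5],[-10.7,-6.4,-8,0,5],[-10.7,-6.4,-8,0,5]]'
```

```text
time_s: 13.18
position: [0.6257, -0.1413, 0.0766]
tcp_rot: [[-0.011, 1.0, 0.0], [1.0, 0.011, 0.0], [0.0, 0.0, -1.0]]
force: [-0.3, 0.4, -0.6]
opening: 0.474
grasp_force: 0.0
time_s: 14.02
position: [0.4746, -0.2222, 0.157]
tcp_rot: [[-0.007, 1.0, 0.0], [1.0, 0.007, 0.0], [0.0, 0.0, -1.0]]
force: [0.2, 0.8, 0.4]
opening: 0.573
grasp_force: 0.0
time_s: 14.77
position: [0.37, -0.2857, 0.0775]
tcp_rot: [[-0.012, 1.0, 0.001], [1.0, 0.012, -0.001], [-0.001, 0.001, -1.0]]
force: [0.4, -0.7, 0.1]
opening: 0.573
grasp_force: 0.0
```

```bash
python3 -m inch '[[-0.1,0,-3,0,5],[-0.1,0,-5,0,5],[-0.1,0,-6.5,0,5],[-0.1,0,-7.1,0,5],[-0.1,0,-7.1,0,5],[-0.1,0,-7.1,0,5]]' && python3 -m inch '[[0,0,0,0,2],[0,0,0,0,2],[0,0,0,0,2],[0,0,0,0,2],[0,0,0,0,2],[0,0,0,0,2]]'; python3 - <<'E'
from see import *
s=cams.capture("side");im=s["image"]
a=cv2.resize(im[270:330,345:405],(390,390),interpolation=cv2.INTER_CUBIC);b=cv2.resize(im[205:265,365:425],(390,390),interpolation=cv2.INTER_CUBIC)
cv2.imwrite("pics/g6.png",np.hstack([a,b]))
E
```

```text
time_s: 15.27
position: [0.3686, -0.286, 0.0069]
tcp_rot: [[-0.011, 1.0, 0.002], [1.0, 0.011, -0.002], [-0.002, 0.001, -1.0]]
force: [0.7, -0.1, 0.6]
opening: 0.574
grasp_force: 0.0
time_s: 15.77
position: [0.3676, -0.2854, 0.0062]
tcp_rot: [[-0.011, 1.0, 0.0], [1.0, 0.011, -0.0], [-0.0, 0.0, -1.0]]
force: [-0.3, -0.4, 4.7]
opening: 0.286
grasp_force: 30.0
```

View pics/g6.png

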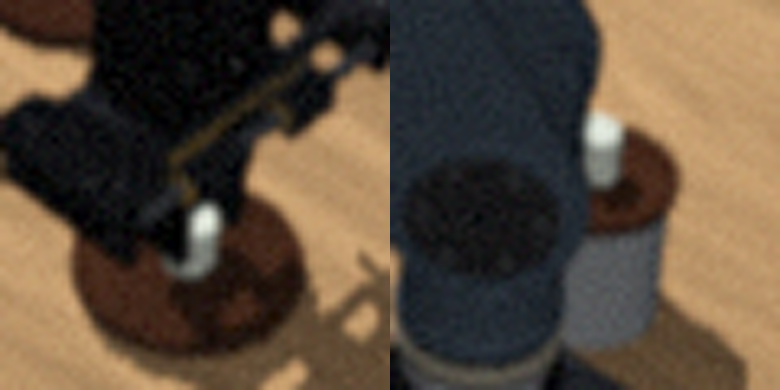

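Lid L's knob is gripped: left crop, knob at (195,240). Lid M is seated flat on jar M: right crop, knob at (603,150). Carrying L to TCP (.5416, -.376).

```bash
python3 -m inch '[[0,0,1,0,2],[0,0,3,0,2],[0,0,6,0,2],[0,0,9,0,2],[0,0,12,0,2],[2,-1,12,0,2],[4.5,-2.3,12,0,2],[7,-3.6,12,0,2],[9,-4.6,12,0,2],[9,-4.6,12,0,2]]' && python3 -m inch '[[2.5,-1.3,0,0,2],[5,-2.6,0,0,2],[7,-3.7,0,0,2],[8.4,-4.5,0,0,2],[8.4,-4.5,-1,0,2],[8.4,-4.5,-2,0,2],[8.4,-4.5,-2,0,2],[8.4,-4.5,-2,0,2],[8.4,-4.5,-2,0,2]]'; python3 - <<'E'
from see import *
from rig import readout
s=cams.capture("side");im=s["image"];p=np.array(readout.read_state()["position"]);print(p)
z=p[2]-.006+.012
h=cv2.cvtColor(cv2.bilateralFilter(im,5,40,3),cv2.COLOR_BGR2HSV);H,Sa,V=[h[...,i].astype(int) for i in range(3)]
m=((V<95)&(Sa>100)).astype(np.uint8);_,l,st,ce=cv2.connectedComponentsWithStats(m)
P=lambda x:(lambda q:q[:2]/q[2])(s["intrinsics"]@(s["rotation"].T@(np.array(x)-s["xyz"])))
e=P([.5404,-.3773,z]);print("expected disc",e)
a=np.linspace(0,6.283,60);R=np.array([P([.5404+.054*np.cos(t),-.3773+.054*np.sin(t),z+k]) for t in a for k in(-.004,.004)]);print("exp box",R.min(0),R.max(0))
for i in range(1,len(st)):
  if 60<st[i,4]<3000 and abs(ce[i]-e).max()<25: print(ce[i],st[i])
E
```

```text
time_s: 16.65
position: [0.462, -0.3346, 0.1261]
tcp_rot: [[-0.011, 1.0, 0.005], [1.0, 0.011, -0.005], [-0.005, 0.005, -1.0]]
force: [-0.2, -0.9, -0.8]
opening: 0.285
grasp_force: 30.0
time_s: 17.4
position: [0.5402, -0.3753, 0.1052]
tcp_rot: [[-0.01, 1.0, -0.002], [1.0, 0.01, 0.002], [0.002, -0.002, -1.0]]
force: [0.1, -1.1, -0.6]
opening: 0.284
grasp_force: 30.0
[ 0.54069117 -0.37575744  0.10574453]
expected disc [438.45639968 273.21518509]
exp box [419.67332108 259.84305797] [457.48737019 287.30288164]
[431.52312139 272.92774566] [394 252  63  35 692]
```

The observed right edge (457) and bottom edge (287) match the expected box (457.5, 287.3). Lowering.

```bash
python3 -m inch '[[0,0,-0.4,0,2],[0,0,-0.8,0,2],[0,0,-1.1,0,2],[0,0,-1.4,0,2],[0,0,-1.6,0,2],[0,0,-1.7,0,2],[0,0,-1.8,0,2],[0,0,-1.8,0,2],[0,0,-1.8,0,2]]'
```

```text
time_s: 18.2
position: [0.5414, -0.3761, 0.0883]
tcp_rot: [[-0.011, 1.0, -0.0], [1.0, 0.011, 0.0], [0.0, -0.0, -1.0]]
force: [-1.1, 0.8, 3.0]
opening: 0.286
grasp_force: 30.0
```

Seated at the expected height with light contact. I'll release, withdraw clear, and check all three.

```bash
python3 -m inch '[[0,0,-0.1,0,2],[0,0,-0.1,0,2.4],[0,0,-0.1,0,2.6],[0,0,-0.1,0,2.8],[0,0,-0.1,0,3.2],[0,0,-0.1,0,4],[0,0,-0.1,0,4.4],[0,0,-0.1,0,4.4]]' && python3 -m inch '[[0,0,2,0,5],[0,0,5,0,5],[0,0,8,0,5],[-3,0.5,10,0,5],[-6,1,12,0,5],[-9,1.5,12,0,5],[-12,2,12,0,5],[-15,2.5,12,0,5],[-15,2.5,12,0,5],[-15,2.5,12,0,5]]'; python3 - <<'E'
from see import *
s=cams.capture("side");t=cams.capture("top")
P=lambda c,x:(lambda q:q[:2]/q[2])(c["intrinsics"]@(c["rotation"].T@(np.array(x)-c["xyz"])))
o=[]
for c,k in((s,0),(t,1)):
  for x,y,z in((.533,.334,.07),(.627,-.141,.08),(.542,-.376,.09)):
    u=P(c,(x,y,z)).astype(int); o.append(cv2.resize(c["image"][u[1]-32:u[1]+32,u[0]-32:u[0]+32],(266,290),interpolation=cv2.INTER_CUBIC))
cv2.imwrite("pics/fin.png",np.vstack([np.hstack(o[:3]),np.hstack(o[3:])]))
E
```

```text
time_s: 18.87
position: [0.5417, -0.3763, 0.0864]
tcp_rot: [[-0.01, 1.0, -0.0], [1.0, 0.01, 0.0], [0.0, -0.0, -1.0]]
force: [0.3, -1.0, -0.2]
opening: 0.479
grasp_force: 0.0
time_s: 19.7
position: [0.3906, -0.3511, 0.207]
tcp_rot: [[-0.009, 1.0, 0.0], [1.0, 0.009, 0.0], [0.0, 0.0, -1.0]]
force: [0.2, -0.2, -0.2]
opening: 0.575
grasp_force: 0.0
```

View pics/fin.png

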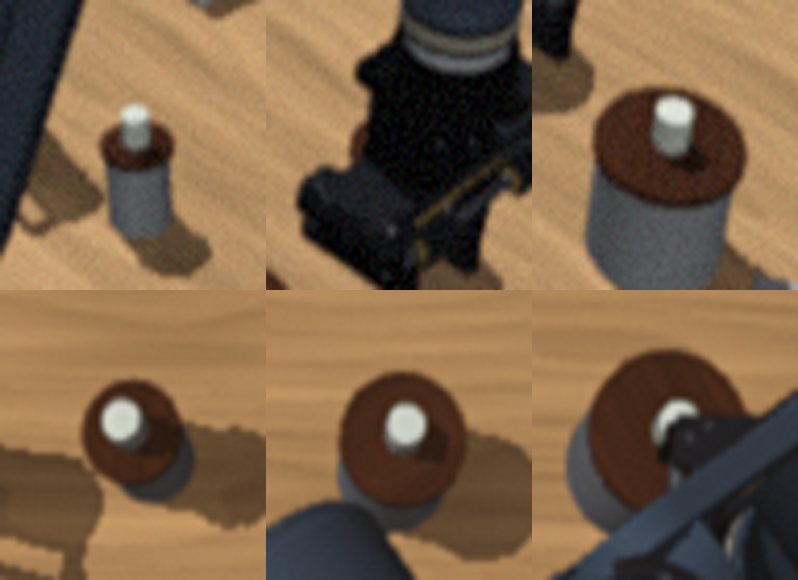

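All three lids look flat and home; M is visible only from the top. I'll check the knob positions numerically.

```bash
python3 - <<'E'
from see import *
c={n:cams.capture(n) for n in("top","side")}
P=lambda c,x:(lambda q:q[:2]/q[2])(c["intrinsics"]@(c["rotation"].T@(np.array(x)-c["xyz"])))
J=dict(s=((.5355,.337),(.531,.3314),.092),m=((.629,-.1388),(.6247,-.1432),.102),l=((.544,-.3745),(.5404,-.3773),.112))
for n,j in J.items():
  for k,v in enumerate(("top","side")):
    h=cv2.cvtColor(c[v]["image"],cv2.COLOR_BGR2HSV);m=((h[...,1]<60)&(h[...,2]>85)).astype(np.uint8)
    _,l,st,ce=cv2.connectedComponentsWithStats(m);e=P(c[v],(*j[k],j[2]))
    i=min((i for i in range(1,len(st)) if 30<st[i,4]<200),key=lambda i:np.linalg.norm(ce[i]-e))
    print(n,v,e.round(1),ce[i].round(1),st[i],((onz(c[v],ce[i],j[2])[:2]-j[k])*1000).round(1))
E
```

```text
s top [195.4 206.5] [194.6 205.4] [190 201  10  10  79] [3.4 2.4]
s side [283.1 182.8] [283.1 182.5] [280 178   7  10  64] [1.2 1.3]
m top [365.9 177.8] [366.1 177.6] [362 173  10  10  84] [ 0.7 -0.6]
m side [396.6 227.4] [410.2 212.1] [401 211  19   3  33] [97.1 23.3]
l top [451.2 208.4] [450.1 206.4] [446 203  11  10  51] [5.6 2.9]
l side [438.5 273.2] [438.4 272.7] [434 267  10  13 109] [1.2 1.3]
```

```bash
python3 -c "
from rig import bot
print(bot.hand_in())"
```

```text
the job is handed in; nothing more can be done
None
```

All three lids were set on their own canisters and released, and the job was handed in at about 20 s with no verdict returned; in the final images the lids look flat, and unobstructed knob views put each within about 4 mm of centre (M seen only from the top, L only from the side).

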